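# Ready the flashlight for its new cell

## Task

Lift the loose tail cap off the flashlight that stands head-down on the mat and set it, plug down, fully into the round hole of the cap holder. Then take the largest cell out of the white tray, carry it over the upright steel divider without touching the divider, and finish while still holding the cell upright and centred about one centimetre above the flashlight's open tube, never touching the flashlight with it. Leave the flashlight standing and do not knock about the other cells or the glass bulb vial.

Things in the scene. Friction and masses are not known exactly. Their poses are not given: they have to be found in the camera images.
- tube_mouth (a point): Centre of the open upper end of the aluminium flashlight's tube, z along the tube axis (up). The flashlight is loose, 0.3 kg, and stands head-down on the mat; this point is 130 mm above its foot (133 mm above the shelf). Tube: 46 mm outside, 40 mm bore, about 78 mm deep. Head at the foot: 62 mm diameter up to 30 mm, tapering to the tube at 48 mm. At the start the cap covers this mouth.
- cap_grip (a point): Centre of the grippable body of the loose aluminium tail cap, z up along its axis. Body: cylinder 50 mm diameter, 34 mm tall, so this point is 17 mm below its flat top (a rubber disc of 20 mm diameter stands 2 mm above it) and 17 mm above its underside. Below the body a narrower plug, 35 mm diameter and 16 mm long, hangs in the tube (its end is 33 mm below this point); the cap is not screwed or clipped. It starts on the flashlight, 60 g.
- holder_mouth (a point): Centre of the round hole at the top face of the cap holder, z up. The holder is a fixed white plastic block 80 x 80 x 16 mm on the mat, its top 19 mm above the shelf; the hole is 42 mm diameter and 10 mm deep, with a floor. With the cap's plug resting on the hole's floor, the centre of the cap's body is 23 mm above this point and the cap's body hangs 6 mm above the block.
- d_cell_center (a point): Centre (half-way up) of the largest cell, a steel and grey cylinder 34 mm diameter and 61 mm tall (including a 3 mm terminal nub on top), about 0.14 kg. It stands upright, nub up, on the tray floor; z up along its axis.
- c_cell_center (a point): Centre of the medium cell, 26 mm diameter, 50 mm tall, standing in the tray; leave it alone.
- aa_cell_center (a point): Centre of the slim cell, 14 mm diameter, 50 mm tall, standing in the tray; leave it alone.
- tray: White plastic tray, fixed, 230 mm along its x, 170 mm along its y, walls 35 mm high and 4 mm thick, floor 4 mm thick; origin at the centre of its underside on the shelf. The three cells stand in a row along its x axis, about 70 mm apart near its centre line, in any order. A small pull lip juts 13 mm from its -x side.
- divider: Fixed upright bare-steel divider between the tray and the mat: 300 mm along its x, 3 mm thick with a 7 mm round top edge, 102 mm high; origin at the middle of its foot on the shelf.
- vial_center (a point): Centre of the loose glass vial with a halogen capsule bulb inside and a white stopper: 24 mm diameter, 68 mm tall, standing on the mat between the flashlight and the cap holder; leave it alone.
Mind the look-alikes: they are no part of the job. What is shaped like the part that bears cap_grip but brown or orange is not meant.

How it is judged:
On the way, in this order (a step that is already met when the one before it is completed fails the run):
1. the cap sits in the holder's hole, released, with the flashlight standing (horizontal distance between cap_grip and holder_mouth below 0.007 m and z of cap_grip in the frame of holder_mouth between 0.015 and 0.027 m and angle between cap_grip's own z axis and vertical below 0.15 rad and contact force between cap and the fingers below 0.1 N and linear speed of cap below 0.02 m/s and angle between tube_mouth's own z axis and vertical below 0.1 rad), for 0.2 s.
2. the largest cell has been lifted above the height of the divider (height (world z) of d_cell_center above 0.135 m), for 0.1 s.
At the end, for the whole second after the job is handed in: Cap released in the holder hole (7 mm, body centre 15-27 mm above holder top, 0.15 rad). Fingers hold the largest cell at rest, upright (0.12 rad), within 7 mm of the tube axis, lower end 3-22 mm above the mouth, not touching the flashlight, which stands upright (horizontal distance between cap_grip and holder_mouth below 0.007 m and z of cap_grip in the frame of holder_mouth between 0.015 and 0.027 m and angle between cap_grip's own z axis and vertical below 0.15 rad and contact force between cap and the fingers below 0.1 N and horizontal distance between d_cell_center and tube_mouth below 0.007 m and z of d_cell_center in the frame of tube_mouth between 0.0335 and 0.0525 m and angle between d_cell_center's own z axis and vertical below 0.12 rad and angle between tube_mouth's own z axis and vertical below 0.1 rad and height (world z) of tube_mouth between 0.125 and 0.14 m and linear speed of d_cell below 0.02 m/s and contact force between d_cell and the fingers above 1 N and contact force between d_cell and flashlight below 0.1 N); the arm keeps its last pose, push and grip.
It fails at once if the largest cell touches the flashlight (contact force between d_cell and flashlight above 1 N).
It fails at once if the largest cell touches the divider (contact force between d_cell and divider above 1 N).
It fails at once if the largest cell crosses the divider's line lower than the divider's top, such as round its end (y of d_cell_center in the frame of divider between -0.02 and 0.02 m and height (world z) of d_cell_center below 0.125 m).
It fails at once if the flashlight is tipped (angle between tube_mouth's own z axis and vertical above 0.4 rad).
It fails at once if another cell or the vial is knocked over or shoved more than 30 mm (distance of any of c_cell_center, aa_cell_center, vial_center from where it was at the start of the episode above 0.03 m or angle between any of c_cell_center, aa_cell_center, vial_center's own z axis and vertical above 0.5 rad).
It also fails if it takes over 64 s, if anything falls off the work surface, if the arm or the gripper's body presses on something with over 40 N, if the wrist force passes 120 N, or if a joint passes its speed limit or range.

## Robot

A 6-joint arm with a two-finger parallel gripper is mounted at the origin on the work surface. World frame = base frame: x ahead of the robot, y to its left, z up, the work surface at z = 0. Lengths are in m, angles in rad, forces in N, time in s.
With the tool pointing down it reaches from about 0.35 to 0.975 m from the base axis. Payload 4.9 kg.
Tool frame: the origin (TCP) lies between the finger pads; the fingertips stand 17 mm ahead of it and the grasp point (between the pads) lies 2 mm behind it (manip.nose_length is the distance from the TCP to the fingertips, in m); z points along the fingers, y is the line along which they close (so a half turn about z gives the same grasp; the last joint's range is limited). The gripper opens to 85 mm and grips with 20 to 120 N. Pads are 22 mm wide; open, the fingers measure 114 mm over their backs; the gripper's body (76 mm by 85 mm) begins 54 mm behind the grasp point. The pads swing forward as they close: fully open they stand 13 mm farther back than shut.
Start: joints at [-1.329, 0.053, 1.613, -0, 1.476, -0.119], TCP at [0.221, -0.585, 0.248] pointing down, gripper open.
Joint ranges: [-3.01, 3.01], [-1.01, 2.22], [0.06, 2.58], [-1.02, 4.17], [0.09, 2.62], [-3.14, 3.14]. Speed limits (rad/s): [2.57, 2.57, 3.14, 3.14, 3.14, 3.14].

## Interface

Orientations are given as a unit quaternion [w, x, y, z].
In Python, from plant import manip gives the robot as it stands. The module is installed in compiled form; this text tells all that it offers.
- The arm moves only by the tool apply_moves, never from a script. Its argument "moves" is a list of rows, each a list of 3 entries, a list of its own where there are three numbers: the turn, a rotation vector about the tool's x, y, z in rad, then the shift along the tool's x, y, z in cm, then the closure, from -1 (fully open) to 1 (shut), so that 0 is half open. A call has 1 to 20 rows; each row is the pose to reach, as a shift and turn from the pose commanded when the call began, along the tool's axes at that moment; what a row does not reach only later rows make up. A row lasts 1/10 s, in which the tool goes at most 50 mm and 8.59 degrees, less where a joint would pass 70% of its speed; a pose out of reach is approached as far as the arm can. A call with a gripper value outside its range is refused whole. The fingers move at their own pace and stop on an object; the grip force is fixed at half the most. Time passes only in rows, so rows that repeat a pose let the fingers close. It gives the time, the measured TCP pose, the force, the opening and the grip force at its end, in the units of the state.
- manip.state(): the state, without advancing time (a new reading comes with each control period).
- manip.grab_frame(name): name is "side" or "top" or "wrist"; returns a dict with "image" (420x560x3 uint8, red, green, blue), "K" (3x3 intrinsics, pixels), "k1" (the pictures are not rectified: a ray, as slopes to the right and down, at radius r is drawn at 1 + k1 r^2 times it, then the intrinsics apply), "rvec" (rotation vector, rad) and "tvec" (3), from world to camera coordinates, as OpenCV has them. Camera axes: x right, y down, z forward; pixel columns grow to the right and rows downward; lengths in m; the calibration is good to about 2 mm. A picture is of the moment at which its call begins. There is no depth.
- manip.job_done(): hands the job in; it is judged then, once.
Trained networks look in a picture, given as the dict that the camera call returned (one of the last four; its "shot" number tells which), for a name from the list of things; names that differ only in an ending like _2 or _b are one class to them, and where a whole thing is asked for, a point or a joint stands for the part that bears it (a point fixed in the world has none). Each returns a list of dicts, best first, with "score" (0 to 1); they miss things now and then, are a little off and sometimes report something else, mostly with a low value. They report only what shows in the picture. A call takes as long as a camera call. They do not tell look-alikes from the thing itself.
- manip.look_for(picture, label): "location" ([x, y, z] in m, in the coordinates of the camera as it stood for that picture, good to about 4 mm: the middle of the surface that is visible of it).
- manip.silhouettes(picture, label): "pixels" (420x560 bool, what is visible of it).
- manip.spot_point(picture, label): "location" ([x, y, z] in m, in the coordinates of the camera as it stood for that picture, good to about 4 mm: a listed point, or the origin of a listed thing).
The state is a dict: "time": time; "joint_pos": joint angles; "joint_vel": joint speeds; "joint_efforts": joint torques, N m; "tool_pos": TCP position; "tool_rot": TCP orientation; "contact_force": force on the tool from outside, world axes, zero at the start; "ft_torque": the same for the moment, N m; "gripper_width": opening from 0.0 (shut) to 1.0 (fully open); "grasp_force": force on a finger pad.
Only numpy, scipy, OpenCV 4.12 (cv2) and the standard library are available. Lean on these libraries where they do the work, as an engineer would, in place of code of your own. Each camera call takes 0.05 s, during which the arm holds its last target. There are 200 camera calls.

## Working session

There is one attempt and no reset: what is moved stays moved. The work goes in short steps, Python scripts to look and compute and a tool call to move; the robot and the scene stay as the last step left them, time stands still between calls to the robot, and variables do not carry over. Pictures are saved under pics/ and viewed, at most 13 in all, crops included, and the job is handed in when it is done.

Besides the shell and the picture viewer there is one more tool, called after ">>>" in YAML: its name, and indented under it one key for each argument. apply_moves: Moves the arm, as the interface text tells. Its arguments: {"type":"object","properties":{"moves":{"type":"array"}},"required":["moves"]}

```bash
mkdir -p pics; cat > h.py <<'E'
import numpy as np, cv2
from scipy.spatial.transform import Rotation as R
from plant import manip
def w(p,c):
    return R.from_rotvec(np.ravel(p['rvec'])).inv().apply(np.array(c)-np.ravel(p['tvec']))
def pix(p,x):
    c=R.from_rotvec(np.ravel(p['rvec'])).apply(x)+np.ravel(p['tvec']); s=c[:2]/c[2]; s=s*(1+p['k1']*(s@s)); return (p['K']@np.r_[s,1])[:2].round(0)
def spots(p,labels,f='spot_point',n=3,m=.2):
    for l in labels:
        for d in getattr(manip,f)(p,l)[:n]:
            if d['score']>m:
                x=w(p,d['location']); print(l,f[:4],round(d['score'],2),x.round(4),pix(p,x))
def save(p,name,crop=None,scale=1):
    im=p['image'][:,:,::-1]
    if crop: a,b,c,d=crop; im=im[b:d,a:c]
    cv2.imwrite('pics/'+name,cv2.resize(im,None,fx=scale,fy=scale,interpolation=cv2.INTER_CUBIC))
L=['tube_mouth','cap_grip','holder_mouth','d_cell_center','c_cell_center','aa_cell_center','tray','divider','vial_center']
E
python3 - <<'E'
from h import *
ims=[]
for c in ['side','top']:
    p=manip.grab_frame(c); ims.append(p['image']); print(c); spots(p,L)
im=np.hstack(ims)[:,:,::-1]; cv2.imwrite('pics/a.png',cv2.resize(im,(800,300),interpolation=cv2.INTER_AREA))
save(p,'top.png')
save({'image':ims[0]},'side.png')
print(manip.state())
E
```

```text
side
cap_grip spot 0.81 [ 0.326  -0.3714  0.0333] [338. 179.]
cap_grip spot 0.8 [ 0.3377 -0.2675  0.0358] [327. 201.]
cap_grip spot 0.74 [ 0.2511 -0.2655  0.036 ] [358. 208.]
holder_mouth spot 0.75 [ 0.4933 -0.1073  0.0221] [256. 233.]
holder_mouth spot 0.7 [0.6055 0.2374 0.0306] [159. 329.]
d_cell_center spot 0.91 [0.4689 0.2165 0.0351] [222. 335.]
c_cell_center spot 0.48 [0.6063 0.2389 0.03  ] [159. 329.]
aa_cell_center spot 0.58 [0.5365 0.2263 0.0325] [191. 332.]
tray spot 0.95 [5.348e-01 2.274e-01 5.000e-04] [193. 340.]
divider spot 0.57 [0.5704 0.0552 0.0011] [206. 278.]
vial_center spot 0.66 [ 0.4904 -0.2222  0.038 ] [269. 200.]
top
tube_mouth spot 0.76 [ 0.494  -0.3454  0.1332] [376. 198.]
cap_grip spot 0.84 [ 0.3353 -0.2691  0.0304] [341. 258.]
cap_grip spot 0.66 [ 0.4897 -0.3497  0.1543] [380. 198.]
cap_grip spot 0.64 [ 0.3231 -0.3796  0.0341] [379. 264.]
holder_mouth spot 0.63 [ 0.4928 -0.1076  0.0188] [289. 203.]
holder_mouth spot 0.43 [0.5316 0.2253 0.0262] [181. 183.]
d_cell_center spot 0.74 [0.4655 0.2181 0.035 ] [180. 203.]
c_cell_center spot 0.61 [0.6016 0.2339 0.0241
[... 334 characters left out ...]
1750e+00,  5.26948633e-02,  1.61288440e+00, -2.18439971e-05,
        1.47596284e+00, -1.19012694e-01]), 'joint_vel': array([-8.94216752e-04,  3.35264037e-05, -5.63456632e-04, -2.44036029e-04,
        1.19581244e-03,  9.39322399e-04]), 'joint_efforts': array([ 1.41259941e-03, -3.93692672e+01, -3.70472789e+01,  8.06252046e-06,
        4.37979761e-04, -1.02965154e-05]), 'tool_pos': array([ 0.22062112, -0.58476255,  0.24831609]), 'tool_rot': array([ 2.58931546e-05,  9.83772577e-01,  1.79419944e-01, -9.30206428e-06]), 'contact_force': array([ 0.61050448,  0.00088812, -0.55965199]), 'ft_torque': array([ 0.00366042,  0.00820339, -0.03305881]), 'grasp_force': 0.0, 'gripper_width': 1.002405742934359}
```

View pics/top.png

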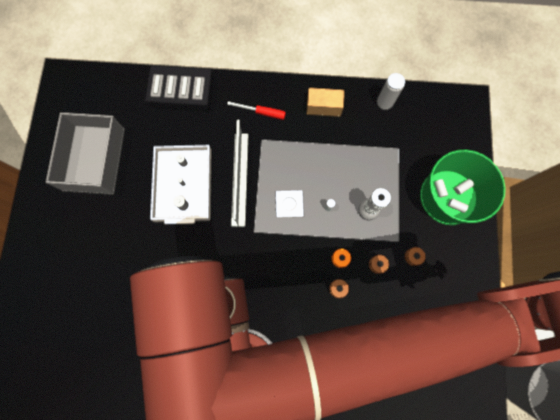

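View pics/side.png

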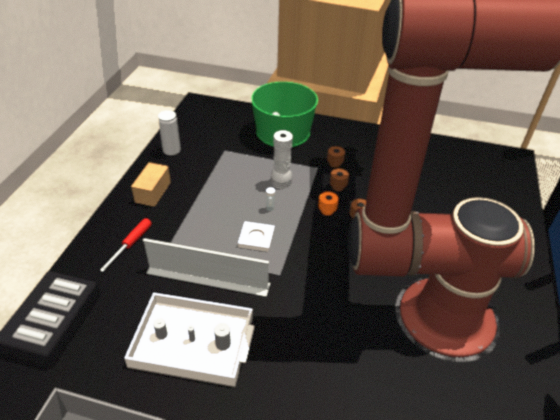

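The candidates for the cap, in top-view pixels, are the grey cap on the flashlight at (380,198) and the orange or brown caps at (341,258), (379,264), (415,256) and (339,289). The grey one at about (0.492, -0.348) fits because it is aluminium and sits on the flashlight. The D cell is the fattest one in the tray, at (180,203). I'll move above the flashlight and confirm with a wrist crop.

>>> apply_moves:
  moves:
    - [[0,0,0.05],[3,-1,-3],-1]
    - [[0,0,0.1],[7,-2.5,-6],-1]
    - [[0,0,0.15],[11,-4,-7],-1]
    - [[0,0,0.2],[15,-5.5,-7],-1]
    - [[0,0,0.22],[19,-7,-7],-1]
    - [[0,0,0.22],[23,-8.5,-7],-1]
    - [[0,0,0.22],[26,-9.5,-7],-1]
    - [[0,0,0.22],[29,-10.6,-7],-1]
    - [[0,0,0.22],[31,-11.4,-7],-1]
    - [[0,0,0.22],[32.8,-12,-7],-1]
    - [[0,0,0.22],[33.8,-12.4,-7],-1]
    - [[0,0,0.22],[33.8,-12.4,-7],-1]
    - [[0,0,0.22],[33.8,-12.4,-7],-1]

```text
time: 2.3
tool_pos: [0.4928, -0.3497, 0.3183]
tool_rot: [0.0, 0.998, 0.07, -0.0]
contact_force: [-0.2, -0.5, 0.6]
gripper_width: 1.003
grasp_force: 0.0
```

```bash
python3 - <<'E'
from h import *
print(manip.state()['tool_pos'],manip.state()['tool_rot'])
for c in ['wrist','top','side']:
    p=manip.grab_frame(c); print(c); spots(p,L)
    if c=='wrist': save(p,'w1.png')
E
```

```text
[ 0.49275991 -0.34974124  0.3182818 ] [ 1.42350223e-04  9.97528317e-01  7.02651144e-02 -2.25844617e-04]
wrist
cap_grip spot 0.94 [ 0.3386 -0.2691  0.0311] [208. 272.]
cap_grip spot 0.9 [ 0.2453 -0.2645  0.0359] [200. 328.]
cap_grip spot 0.85 [ 0.4897 -0.3507  0.1475] [280. 198.]
holder_mouth spot 0.92 [ 0.4904 -0.113   0.016 ] [105. 149.]
holder_mouth spot 0.26 [ 0.4939 -0.2301  0.0342] [187. 160.]
d_cell_center spot 0.63 [ 0.4858 -0.3493  0.1477] [278. 202.]
vial_center spot 0.7 [ 0.4911 -0.2324  0.0356] [188. 163.]
top
cap_grip spot 0.81 [ 0.3514 -0.4886  0.0354] [417. 257.]
cap_grip spot 0.75 [ 0.2478 -0.266   0.0351] [339. 288.]
cap_grip spot 0.55 [ 0.3241 -0.3784  0.0327] [378. 264.]
d_cell_center spot 0.61 [0.465  0.2189 0.0396] [180. 203.]
c_cell_center spot 0.52 [0.5992 0.231  0.0285] [182. 162.]
c_cell_center spot 0.27 [0.533  0.2251 0.0293] [181. 182.]
aa_cell_center spot 0.62 [0.5356 0.2263 0.0283] [181. 182.]
tray spot 0.55 [ 0.5354  0.2281 -0.0016] [183. 184.]
divider spot 0.61 [ 0.5671  0.0549 -0.0011] [239. 178.]
side
tube_mouth spot 0.98 [ 0.4917 -0.347   0.1321] [282. 146.]
cap_grip spot 0.9 [ 0.334  -0.2678  0.0374] [329. 201.]
cap_grip spot 0.89 [ 0.2489 -0.2645  0.0339] [359. 209.]
cap_grip spot 0.88 [ 0.3217 -0.3712  0.0338] [340. 179.]
holder_mouth spot 0.76 [ 0.4914 -0.1062  0.0218] [256. 233.]
d_cell_center spot 0.63 [0.4687 0.22   0.04  ] [222. 335.]
aa_cell_center spot 0.68 [0.5373 0.2239 0.033 ] [191. 330.]
tray spot 0.57 [0.5368 0.2283 0.0006] [192. 341.]
divider spot 0.69 [0.5677 0.0518 0.0014] [208. 277.]
vial_center spot 0.44 [ 0.4913 -0.2246  0.0367] [269. 200.]
```

View pics/w1.png

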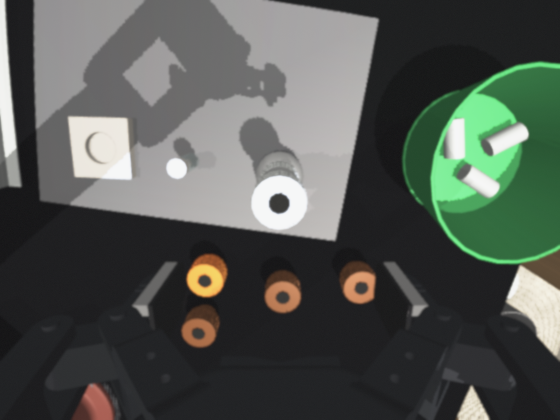

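The wrist view shows the grey cap, a white ring with a dark rubber disc, at (279,203). The four orange or brown look-alikes are at (207,275), (283,290), (360,283) and (200,327). The holder hole is at (102,148) and the vial at (177,168). I'll confirm with a crop and refine the position.

```bash
cat >> h.py <<'E'
def ray(p,uv,z):
    q=cv2.undistortPoints(np.array([[uv]],float),p['K'],np.array([p['k1'],0,0,0,0.]))[0,0]
    r=R.from_rotvec(np.ravel(p['rvec'])).inv(); o=-r.apply(np.ravel(p['tvec'])); d=r.apply(np.r_[q,1]); return (o+d*(z-o[2])/d[2]).round(4)
E
python3 - <<'E'
from h import *
p=manip.grab_frame('wrist')
save(p,'w2.png',(60,110,340,310),2.8)
g=cv2.cvtColor(p['image'],cv2.COLOR_RGB2GRAY)
def blob(seed,lo,hi,inv=False):
    m=((g>=lo)&(g<=hi)).astype(np.uint8); n,l,s,c=cv2.connectedComponentsWithStats(m); k=l[seed[1],seed[0]]; return c[k],s[k]
for n,a,z in [('disc',((279,203),0,90),.171),('captop',((262,203),190,255),.169),('vialtop',((177,168),200,255),.071)]:
    c,s=blob(*a); print(n,c,s,ray(p,c,z))
for d in manip.silhouettes(p,'cap_grip')[:4]:
    m=d['pixels']; ys,xs=np.where(m); print('sil',d['score'],xs.min(),xs.max(),ys.min(),ys.max())
for uv in [(102,148)]: print('hole',ray(p,uv,.019))
# holder block outline
m=((g>150)).astype(np.uint8);n,l,s,c=cv2.connectedComponentsWithStats(m);k=l[170,85];print('block',s[k],c[k],cv2.minAreaRect(np.argwhere(l==k)[:,::-1].astype(np.float32)))
spots(p,['cap_grip','holder_mouth','vial_center'],'spot_point',5)
E
```

```text
disc [279.1598513  203.50557621] [270 195  19  18 269] [ 0.4907 -0.3494  0.171 ]
captop [279.56974717 203.55797733] [ 250  176   65   56 2294] [ 0.4901 -0.3498  0.169 ]
vialtop [176.34718101 168.56676558] [166 159  21  20 337] [ 0.489  -0.2278  0.071 ]
sil 0.88 340 373 263 302
sil 0.85 252 306 171 229
sil 0.57 183 218 305 347
sil 0.56 188 227 255 294
hole [ 0.4927 -0.1105  0.019 ]
block [   68     0   310   241 37821] [248.45170672 132.30334999] ((216.54095458984375, 109.37968444824219), (291.27191162109375, 228.90687561035156), 8.498558044433594)
cap_grip spot 0.97 [ 0.3381 -0.2694  0.0301] [209. 272.]
cap_grip spot 0.95 [ 0.4896 -0.3495  0.1454] [279. 198.]
cap_grip spot 0.64 [ 0.3516 -0.4868  0.0336] [360. 284.]
cap_grip spot 0.63 [ 0.3224 -0.3782  0.0336] [283. 293.]
holder_mouth spot 0.9 [ 0.4918 -0.105   0.0145] [100. 148.]
vial_center spot 0.84 [ 0.4913 -0.2301  0.0355] [187. 163.]
vial_center spot 0.22 [ 0.4868 -0.3514  0.1456] [281. 201.]
```

View pics/w2.png

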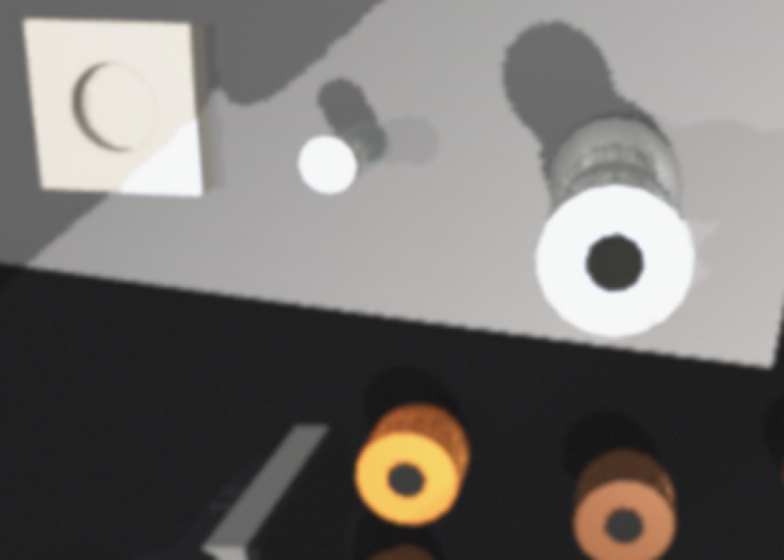

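The crop confirms the aluminium cap on the flashlight is the right one. I'll descend and grip it.

>>> apply_moves:
  moves:
    - [[0,0,0],[-0.2,0,3],-1]
    - [[0,0,0],[-0.2,0,6],-1]
    - [[0,0,0],[-0.2,0,9],-1]
    - [[0,0,0],[-0.2,0,11.5],-1]
    - [[0,0,0],[-0.2,0,13.5],-1]
    - [[0,0,0],[-0.2,0,15],-1]
    - [[0,0,0],[-0.2,0,16],-1]
    - [[0,0,0],[-0.2,0,16.5],-1]
    - [[0,0,0],[-0.2,0,16.5],-0.6]
    - [[0,0,0],[-0.2,0,16.5],-0.3]
    - [[0,0,0],[-0.2,0,16.5],-0.2]
    - [[0,0,0],[-0.2,0,16.5],0]
    - [[0,0,0],[-0.2,0,16.5],0.2]
    - [[0,0,0],[-0.2,0,16.5],1]
    - [[0,0,0],[-0.2,0,16.5],1]
    - [[0,0,0],[-0.2,0,16.5],1]
    - [[0,0,0],[-0.2,0,16.5],1]
    - [[0,0,0],[-0.2,0,16.5],1]

```text
time: 5.85
tool_pos: [0.4919, -0.3503, 0.1549]
tool_rot: [0.001, 0.998, 0.07, 0.001]
contact_force: [0.0, 0.2, 4.9]
gripper_width: 0.566
grasp_force: 62.0
```

>>> apply_moves:
  moves:
    - [[0,0,0],[0,0,-0.5],1]
    - [[0,0,0],[0,0,-1],1]
    - [[0,0,0],[0,0,-2],1]
    - [[0,0,0],[0,0,-3],1]
    - [[0,0,0],[0,0,-4.5],1]
    - [[0,0,0],[0,0,-6],1]
    - [[0,0,0],[0,0,-7],1]
    - [[0,0,0],[0,0,-7],1]
    - [[0,0,0],[0,0,-7],1]

```text
time: 6.75
tool_pos: [0.4912, -0.3497, 0.2236]
tool_rot: [0.0, 0.998, 0.07, 0.0]
contact_force: [0.0, -0.3, -1.1]
gripper_width: 0.567
grasp_force: 61.8
```

```bash
python3 - <<'E'
from h import *
s=manip.state();print(s['tool_pos'],R.from_quat(s['tool_rot'],scalar_first=True).as_matrix().round(3).tolist())
for c in ['side','top','wrist']:
    p=manip.grab_frame(c); print(c); spots(p,['cap_grip','tube_mouth','holder_mouth'],'spot_point',5)
    if c=='wrist': W=p['image']
    if c=='side': S=p['image']
im=np.hstack([W,S])[:,:,::-1]; cv2.imwrite('pics/b.png',cv2.resize(im,(800,300),interpolation=cv2.INTER_AREA))
E
```

```text
[ 0.49115792 -0.34972962  0.22361051] [[0.99, 0.14, 0.0], [0.14, -0.99, -0.0], [0.0, 0.0, -1.0]]
side
cap_grip spot 0.7 [ 0.4906 -0.3467  0.2231] [283. 118.]
cap_grip spot 0.68 [ 0.3364 -0.2653  0.0333] [327. 202.]
cap_grip spot 0.59 [ 0.2511 -0.2663  0.0354] [358. 208.]
cap_grip spot 0.52 [ 0.323  -0.3694  0.0313] [339. 180.]
tube_mouth spot 0.69 [ 0.4921 -0.346   0.1308] [281. 147.]
holder_mouth spot 0.8 [ 0.4916 -0.1082  0.0247] [257. 232.]
top
cap_grip spot 0.74 [ 0.3221 -0.3746  0.0362] [377. 264.]
cap_grip spot 0.74 [ 0.352  -0.4837  0.0337] [415. 257.]
cap_grip spot 0.4 [0.4648 0.2194 0.0371] [180. 203.]
holder_mouth spot 0.84 [ 0.493  -0.1065  0.0178] [289. 203.]
holder_mouth spot 0.59 [5.675e-01 5.120e-02 3.000e-04] [240. 178.]
wrist
cap_grip spot 0.66 [ 0.4855 -0.35    0.2145] [279. 287.]
holder_mouth spot 0.77 [ 0.4912 -0.1095  0.0148] [ 57. 156.]
holder_mouth spot 0.74 [ 0.4912 -0.2315  0.0342] [162. 174.]
```

View pics/b.png

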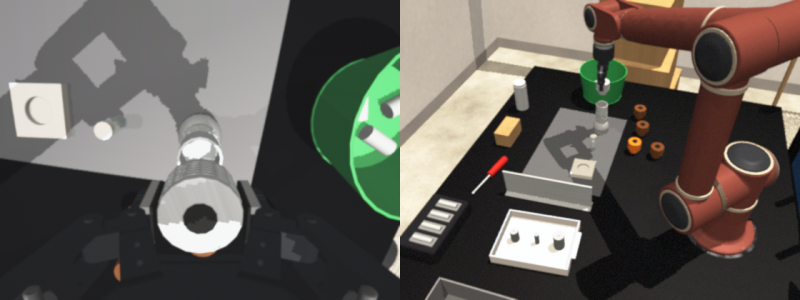

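The cap is held and the flashlight still stands. Next I'll go above the holder.

>>> apply_moves:
  moves:
    - [[0,0,0],[0.3,-2,0],1]
    - [[0,0,0],[0.8,-5,0],1]
    - [[0,0,0],[1.2,-8,0],1]
    - [[0,0,0],[1.6,-11,0],1]
    - [[0,0,0],[2,-14,0],1]
    - [[0,0,0],[2.5,-17,0],1]
    - [[0,0,0],[2.9,-20,0],1]
    - [[0,0,0],[3.3,-22.5,0],1]
    - [[0,0,0],[3.5,-23.8,0],1]
    - [[0,0,0],[3.5,-23.8,0],1]
    - [[0,0,0],[3.5,-23.8,0],1]

```text
time: 8.45
tool_pos: [0.4924, -0.1093, 0.2234]
tool_rot: [0.0, 0.998, 0.071, 0.0]
contact_force: [-0.3, 0.7, -0.9]
gripper_width: 0.567
grasp_force: 61.9
```

```bash
python3 - <<'E'
from h import *
s=manip.state();print(s['tool_pos'])
p=manip.grab_frame('wrist'); save(p,'w3.png')
print(pix(p,[.492,-.108,.019]))
spots(p,['cap_grip','holder_mouth','vial_center','divider'],'spot_point',5)
for c in ['side','top']: spots(manip.grab_frame(c),['holder_mouth','cap_grip'],'spot_point',5)
g=cv2.cvtColor(p['image'],cv2.COLOR_RGB2GRAY)
x,y=pix(p,s['tool_pos']+[0,0,.015]).astype(int); print(x,y)
m=(g<80).astype(np.uint8);n,l,st,c=cv2.connectedComponentsWithStats(m)
for k in range(1,n):
    if 150<st[k][4]<3000 and abs(c[k][0]-x)<40 and abs(c[k][1]-y)<60: print('disc',c[k],st[k],ray(p,c[k],s['tool_pos'][2]-.004+.019))
E
```

```text
[ 0.49236385 -0.10926766  0.22338603]
[278. 187.]
cap_grip spot 0.74 [ 0.3522 -0.4837  0.0334] [558. 340.]
cap_grip spot 0.71 [ 0.4887 -0.1075  0.215 ] [275. 283.]
holder_mouth spot 0.78 [ 0.4885 -0.1069  0.016 ] [277. 190.]
vial_center spot 0.89 [ 0.4894 -0.2289  0.0361] [395. 210.]
divider spot 0.67 [ 5.673e-01  5.540e-02 -1.000e-04] [133.  92.]
holder_mouth spot 0.85 [ 0.4916 -0.1062  0.0258] [256. 232.]
cap_grip spot 0.9 [ 0.2501 -0.2648  0.0363] [359. 208.]
cap_grip spot 0.66 [ 0.3599 -0.481   0.0332] [334. 155.]
cap_grip spot 0.6 [ 0.4947 -0.1073  0.2187] [255. 174.]
cap_grip spot 0.57 [ 0.3261 -0.3703  0.0312] [338. 180.]
cap_grip spot 0.55 [ 0.3361 -0.2649  0.0366] [328. 201.]
holder_mouth spot 0.62 [ 0.4945 -0.1067  0.0176] [289. 202.]
cap_grip spot 0.84 [ 0.3512 -0.4874  0.0323] [416. 257.]
cap_grip spot 0.83 [ 0.3353 -0.2688  0.0299] [341. 258.]
cap_grip spot 0.61 [ 0.3213 -0.3758  0.0349] [378. 265.]
cap_grip spot 0.6 [ 0.2452 -0.2657  0.0345] [339. 289.]
cap_grip spot 0.53 [ 0.4909 -0.1144  0.2163] [293. 185.]
279 305
disc [279.84102902 305.55277045] [ 256  285   48   42 1516] [ 0.4922 -0.1094  0.2384]
```

View pics/w3.png

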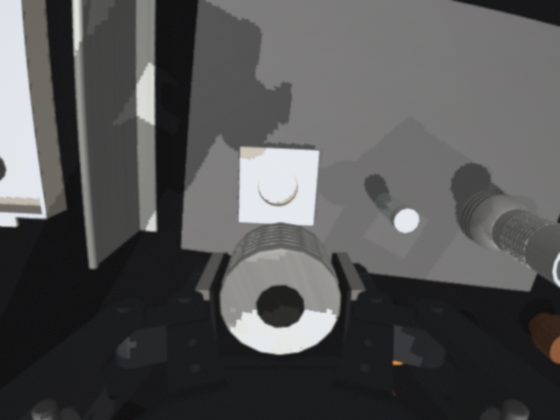

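The cap is in the grip with its disc at (280,306). The holder's hole sits at about (278,185), nearly aligned below it. I'll descend to just above the hole.

>>> apply_moves:
  moves:
    - [[0,0,0],[0.1,-0.1,3],1]
    - [[0,0,0],[0.1,-0.1,6],1]
    - [[0,0,0],[0.1,-0.1,9],1]
    - [[0,0,0],[0.1,-0.1,12],1]
    - [[0,0,0],[0.1,-0.1,14.5],1]
    - [[0,0,0],[0.1,-0.1,15.5],1]
    - [[0,0,0],[0.1,-0.1,15.8],1]
    - [[0,0,0],[0.1,-0.1,15.8],1]
    - [[0,0,0],[0.1,-0.1,15.8],1]

```text
time: 9.9
tool_pos: [0.4944, -0.1085, 0.067]
tool_rot: [0.001, 0.998, 0.07, 0.001]
contact_force: [-0.1, 0.2, -0.1]
gripper_width: 0.566
grasp_force: 61.9
```

```bash
python3 - <<'E'
from h import *
s=manip.state();print(s['tool_pos'],s['contact_force'])
p=manip.grab_frame('side'); save(p,'s3.png',(200,170,320,260),6)
spots(p,['cap_grip','holder_mouth'],'spot_point',5)
spots(manip.grab_frame('wrist'),['cap_grip','holder_mouth'],'spot_point',5)
E
```

```text
[ 0.49443531 -0.10847958  0.0669991 ] [-0.12348163  0.20693316 -0.12143887]
cap_grip spot 0.84 [ 0.2488 -0.2658  0.0345] [359. 208.]
cap_grip spot 0.75 [ 0.3586 -0.4785  0.0329] [334. 156.]
cap_grip spot 0.72 [ 0.3376 -0.2695  0.0333] [327. 201.]
cap_grip spot 0.61 [ 0.4915 -0.1064  0.0622] [256. 222.]
cap_grip spot 0.52 [ 0.3231 -0.3727  0.0315] [339. 180.]
holder_mouth spot 0.78 [ 0.4892 -0.1067  0.0233] [257. 233.]
```

View pics/s3.png

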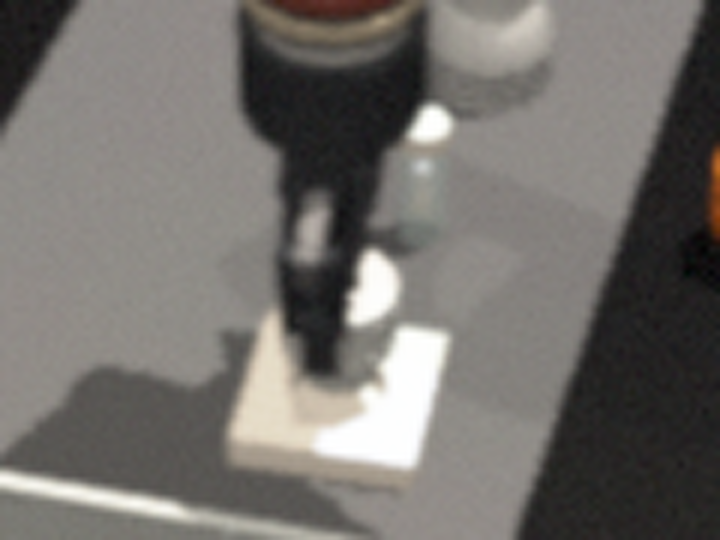

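The crop shows the cap over the middle of the holder block. I'll lower it gently.

>>> apply_moves:
  moves:
    - [[0,0,0],[-0.1,0,0.3],1]
    - [[0,0,0],[-0.1,0,0.6],1]
    - [[0,0,0],[-0.1,0,0.9],1]
    - [[0,0,0],[-0.1,0,1.2],1]
    - [[0,0,0],[-0.1,0,1.2],1]

```text
time: 10.7
tool_pos: [0.4917, -0.108, 0.0525]
tool_rot: [-0.0, 0.998, 0.07, -0.001]
contact_force: [-0.5, -0.9, 0.6]
gripper_width: 0.57
grasp_force: 61.9
```

>>> apply_moves:
  moves:
    - [[0,0,0],[0,0,0.2],1]
    - [[0,0,0],[0,0,0.4],1]
    - [[0,0,0],[0,0,0.5],1]
    - [[0,0,0],[0,0,0.6],1]
    - [[0,0,0],[0,0,0.6],1]

```text
time: 11.2
tool_pos: [0.4921, -0.1081, 0.0472]
tool_rot: [-0.0, 0.998, 0.07, -0.0]
contact_force: [-0.1, -0.3, 0.1]
gripper_width: 0.57
grasp_force: 61.9
```

>>> apply_moves:
  moves:
    - [[0,0,0],[0,0,0.1],1]
    - [[0,0,0],[0,0,0.2],1]
    - [[0,0,0],[0,0,0.2],1]

```text
time: 11.5
tool_pos: [0.4925, -0.1082, 0.0469]
tool_rot: [-0.0, 0.998, 0.07, -0.0]
contact_force: [-5.7, 2.4, 10.0]
gripper_width: 0.566
grasp_force: 62.6
```

The plug is on the hole floor. I'll release it and rise.

>>> apply_moves:
  moves:
    - [[0,0,0],[0,0,0],0]
    - [[0,0,0],[0,0,0],-0.4]
    - [[0,0,0],[0,0,0],-1]
    - [[0,0,0],[0,0,0],-1]
    - [[0,0,0],[0,0,0],-1]
    - [[0,0,0],[0,0,0],-1]
    - [[0,0,0],[0,0,-1.5],-1]
    - [[0,0,0],[0,0,-4],-1]
    - [[0,0,0],[0,0,-8],-1]
    - [[0,0,0],[0,0,-12],-1]
    - [[0,0,0],[0,0,-16],-1]
    - [[0,0,0],[0,0,-19],-1]
    - [[0,0,0],[0,0,-20],-1]
    - [[0,0,0],[0,0,-20],-1]

```text
time: 12.9
tool_pos: [0.493, -0.1084, 0.2476]
tool_rot: [0.001, 0.998, 0.07, 0.002]
contact_force: [0.0, 0.1, -0.6]
gripper_width: 1.002
grasp_force: 0.0
```

```bash
python3 - <<'E'
from h import *
s=manip.state();print(s['tool_pos'])
p=manip.grab_frame('wrist'); a=p['image'][100:300,180:460]; cv2.imwrite('pics/w4.png',cv2.resize(a[:,:,::-1],None,fx=2.5,fy=2.5))
spots(p,L,'spot_point',5)
for c in ['side','top']: print(c);spots(manip.grab_frame(c),['cap_grip','holder_mouth','tube_mouth','d_cell_center'],'spot_point',5)
E
```

```text
[ 0.49303516 -0.10843605  0.24762634]
tube_mouth spot 0.73 [ 0.4861 -0.3536  0.1361] [561. 259.]
cap_grip spot 0.9 [ 0.4885 -0.1089  0.0393] [279. 191.]
cap_grip spot 0.87 [ 0.3373 -0.2674  0.0337] [388. 325.]
cap_grip spot 0.7 [ 0.2475 -0.2629  0.0364] [368. 383.]
d_cell_center spot 0.59 [ 0.4935 -0.2295  0.0343] [388. 201.]
c_cell_center spot 0.39 [ 5.316e-01  2.294e-01 -2.000e-04] [ -0. 110.]
tray spot 0.93 [ 0.5304  0.2301 -0.0014] [ -0. 111.]
divider spot 0.73 [0.563  0.0542 0.0019] [143.  99.]
vial_center spot 0.85 [ 0.4924 -0.2314  0.0366] [391. 203.]
side
cap_grip spot 0.89 [ 0.3243 -0.3698  0.0339] [339. 180.]
cap_grip spot 0.77 [ 0.4937 -0.1074  0.047 ] [256. 226.]
cap_grip spot 0.71 [ 0.3377 -0.267   0.0358] [327. 201.]
cap_grip spot 0.57 [ 0.2487 -0.2631  0.0344] [359. 209.]
cap_grip spot 0.5 [ 0.3587 -0.4771  0.0345] [334. 156.]
holder_mouth spot 0.7 [ 0.4909 -0.1073  0.0208] [257. 233.]
tube_mouth spot 0.57 [ 0.4907 -0.3477  0.1328] [282. 146.]
d_cell_center spot 0.74 [0.4683 0.2193 0.0416] [222. 334.]
top
cap_grip spot 0.83 [ 0.3345 -0.267   0.0301] [340. 258.]
cap_grip spot 0.75 [ 0.3218 -0.3778  0.0343] [378. 265.]
cap_grip spot 0.68 [ 0.2504 -0.2675  0.0321] [340. 287.]
cap_grip spot 0.53 [ 0.3544 -0.4868  0.0351] [416. 256.]
holder_mouth spot 0.38 [ 0.4917 -0.1068  0.0222] [289. 203.]
tube_mouth spot 0.97 [ 0.494  -0.3466  0.1343] [377. 198.]
tube_mouth spot 0.63 [0.467  0.2173 0.0362] [180. 203.]
d_cell_center spot 0.43 [0.4625 0.22   0.038 ] [179. 204.]
```

View pics/w4.png

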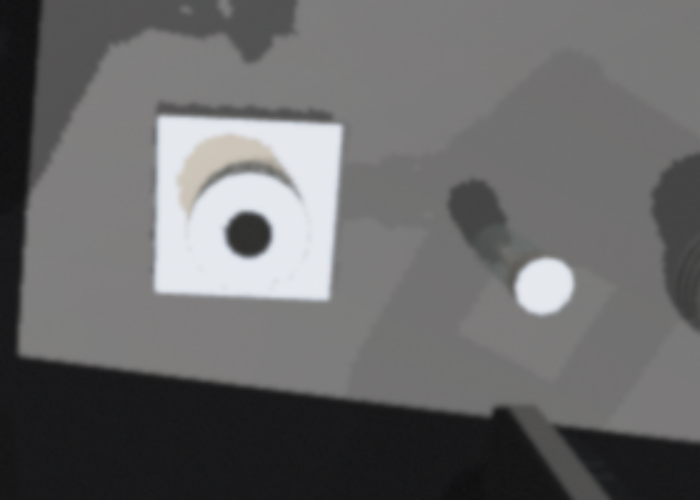

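The cap is seated upright in the holder, with the disc centred on the block, and the vial is untouched. Next I'll go above the largest cell.

>>> apply_moves:
  moves:
    - [[0,0,0],[0.2,-3,0],-1]
    - [[0,0,0],[0.4,-7,0],-1]
    - [[0,0,0],[0.6,-11,0],-1]
    - [[0,0,0],[0.9,-15,0],-1]
    - [[0,0,0],[1.1,-19,0],-1]
    - [[0,0,0],[1.3,-23,0],-1]
    - [[0,0,0],[1.6,-27,0],-1]
    - [[0,0,0],[1.8,-30,0],-1]
    - [[0,0,0],[1.9,-32,0],-1]
    - [[0,0,0],[1.9,-32.7,0],-1]
    - [[0,0,0],[1.9,-32.7,0],-1]
    - [[0,0,0],[1.9,-32.7,0],-1]

```text
time: 15.1
tool_pos: [0.4653, 0.2176, 0.2452]
tool_rot: [0.0, 0.998, 0.07, -0.0]
contact_force: [-0.3, -0.4, -0.1]
gripper_width: 1.005
grasp_force: 0.0
```

```bash
python3 - <<'E'
from h import *
s=manip.state();print(s['tool_pos'])
p=manip.grab_frame('wrist'); save(p,'w5.png')
spots(p,['d_cell_center','c_cell_center','aa_cell_center','tray','divider'])
E
```

```text
[0.46525813 0.21759757 0.24521547]
d_cell_center spot 0.65 [0.4677 0.2225 0.0357] [275. 183.]
c_cell_center spot 0.62 [0.6086 0.2383 0.0257] [279.  40.]
aa_cell_center spot 0.65 [0.5369 0.2259 0.0287] [281. 116.]
tray spot 0.82 [0.5336 0.2282 0.0006] [279. 119.]
```

View pics/w5.png

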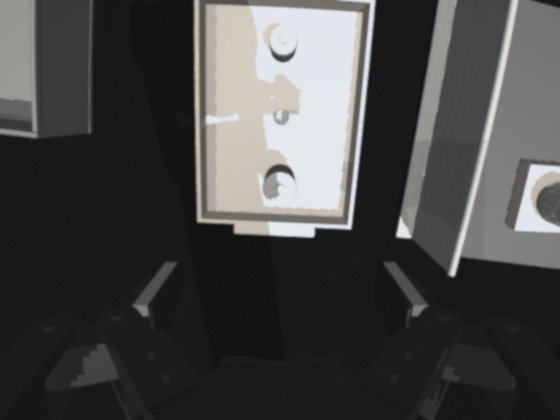

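In the wrist view the D cell is at (281,185), the AA at (281,116) and the C at (284,40). The grip axis runs across the row, so it is clear of the neighbours.

```bash
python3 - <<'E'
from h import *
p=manip.grab_frame('wrist')
d=manip.silhouettes(p,'d_cell_center')
for e in d[:2]:
    ys,xs=np.where(e['pixels']); print(e['score'],xs.min(),xs.max(),ys.min(),ys.max(),len(xs))
P=np.array([.467,.2195,.0])
import itertools
for c in [(.465,.2185),(.467,.2195),(.469,.221)]:
    t=np.linspace(0,2*np.pi,60); q=np.array([pix(p,[c[0]+.017*np.cos(a),c[1]+.017*np.sin(a),z]) for a in t for z in (.004,.062)]); print(c,q.min(0),q.max(0))
save(p,'w6.png',(230,130,330,230),6)
E
```

```text
0.91 263 295 165 204 1056
(0.465, 0.2185) [261. 166.] [296. 208.]
(0.467, 0.2195) [261. 164.] [295. 206.]
(0.469, 0.221) [259. 162.] [294. 204.]
```

View pics/w6.png

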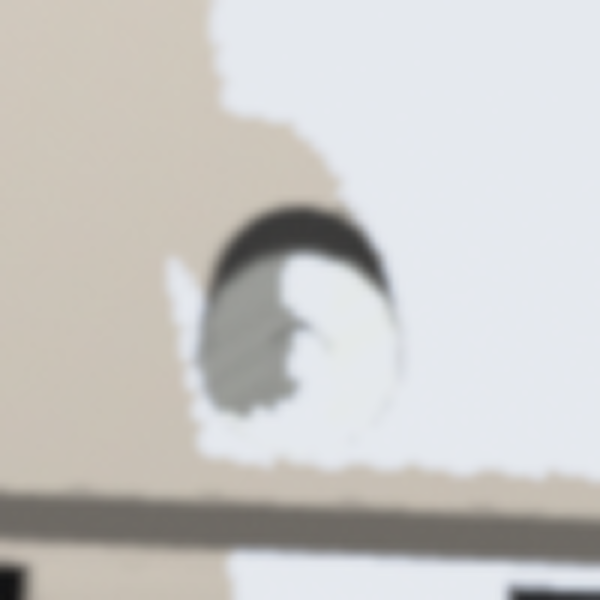

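>>> apply_moves:
  moves:
    - [[0,0,0],[0.1,0,3],-1]
    - [[0,0,0],[0.1,0,7],-1]
    - [[0,0,0],[0.1,0,11],-1]
    - [[0,0,0],[0.1,0,14],-1]
    - [[0,0,0],[0.1,0,16.5],-1]
    - [[0,0,0],[0.1,0,18.5],-1]
    - [[0,0,0],[0.1,0,19.7],-1]
    - [[0,0,0],[0.1,0,20.3],-1]
    - [[0,0,0],[0.1,0,20.3],-0.6]
    - [[0,0,0],[0.1,0,20.3],-0.3]
    - [[0,0,0],[0.1,0,20.3],0]
    - [[0,0,0],[0.1,0,20.3],0.2]
    - [[0,0,0],[0.1,0,20.3],0.3]
    - [[0,0,0],[0.1,0,20.3],0.4]
    - [[0,0,0],[0.1,0,20.3],1]
    - [[0,0,0],[0.1,0,20.3],1]
    - [[0,0,0],[0.1,0,20.3],1]
    - [[0,0,0],[0.1,0,20.3],1]
    - [[0,0,0],[0.1,0,20.3],1]

```text
time: 17.4
tool_pos: [0.4672, 0.2186, 0.0436]
tool_rot: [-0.0, 0.998, 0.07, 0.001]
contact_force: [-1.3, -2.1, 6.4]
gripper_width: 0.379
grasp_force: 59.5
```

Gripped. Lifting high.

>>> apply_moves:
  moves:
    - [[0,0,0],[0,0,-0.5],1]
    - [[0,0,0],[0,0,-1.5],1]
    - [[0,0,0],[0,0,-3],1]
    - [[0,0,0],[0,0,-6],1]
    - [[0,0,0],[0,0,-9],1]
    - [[0,0,0],[0,0,-12],1]
    - [[0,0,0],[0,0,-15],1]
    - [[0,0,0],[0,0,-18],1]
    - [[0,0,0],[0,0,-20],1]
    - [[0,0,0],[0,0,-21],1]
    - [[0,0,0],[0,0,-21],1]
    - [[0,0,0],[0,0,-21],1]

```text
time: 18.6
tool_pos: [0.4656, 0.2183, 0.2514]
tool_rot: [0.0, 0.998, 0.07, -0.001]
contact_force: [0.3, -0.1, -2.1]
gripper_width: 0.38
grasp_force: 59.7
```

```bash
python3 - <<'E'
from h import *
s=manip.state();print(s['tool_pos'],s['grasp_force'])
for c in ['side','top']: print(c);spots(manip.grab_frame(c),['cap_grip','tube_mouth','d_cell_center','aa_cell_center','c_cell_center','vial_center'],'spot_point',5,.4)
p=manip.grab_frame('wrist'); save(p,'w7.png',(160,180,400,380),2.5); spots(p,['d_cell_center'])
E
```

```text
[0.46559336 0.21829137 0.25139536] 59.678834080696106
side
cap_grip spot 0.87 [ 0.2461 -0.2648  0.0359] [360. 208.]
cap_grip spot 0.67 [ 0.3364 -0.2684  0.0367] [328. 201.]
cap_grip spot 0.61 [ 0.4912 -0.108   0.046 ] [257. 226.]
cap_grip spot 0.48 [ 0.3225 -0.3726  0.0339] [340. 179.]
cap_grip spot 0.41 [ 0.4927 -0.1081  0.0232] [256. 232.]
d_cell_center spot 0.76 [0.4652 0.2206 0.246 ] [218. 273.]
c_cell_center spot 0.48 [0.6048 0.2416 0.0298] [159. 330.]
vial_center spot 0.6 [ 0.4905 -0.2279  0.0356] [270. 199.]
top
cap_grip spot 0.77 [ 0.4898 -0.1088  0.0449] [290. 202.]
cap_grip spot 0.69 [ 0.3557 -0.4878  0.0334] [416. 256.]
cap_grip spot 0.68 [ 0.324  -0.379   0.0332] [379. 264.]
cap_grip spot 0.61 [ 0.3355 -0.2676  0.0306] [340. 258.]
cap_grip spot 0.57 [ 0.2469 -0.2649  0.0313] [339. 288.]
tube_mouth spot 0.76 [ 0.4929 -0.3514  0.1341] [378. 199.]
d_cell_center spot 0.65 [0.4641 0.2202 0.2414] [158. 184.]
c_cell_center spot 0.5 [0.6022 0.232  0.0246] [182. 161.]
d_cell_center spot 0.55 [0.4689 0.2214 0.2458] [274. 273.]
```

View pics/w7.png

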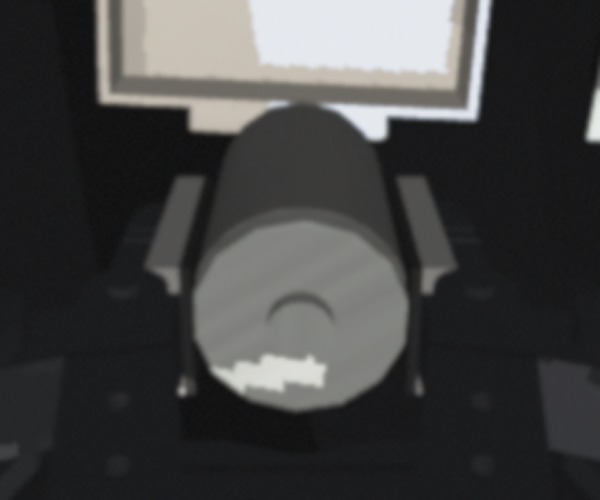

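The cell hangs upright between the pads, with its top circle at about (280,306). Carrying it over the divider to above the flashlight.

>>> apply_moves:
  moves:
    - [[0,0,0],[-0.1,1,0],1]
    - [[0,0,0],[-0.3,3,0],1]
    - [[0,0,0],[-0.6,6,0],1]
    - [[0,0,0],[-0.9,9.5,0],1]
    - [[0,0,0],[-1.3,13,0],1]
    - [[0,0,0],[-1.6,17,0],1]
    - [[0,0,0],[-2,21,0],1]
    - [[0,0,0],[-2.4,25,0],1]
    - [[0,0,0],[-2.8,29,0],1]
    - [[0,0,0],[-3.2,33,0],1]
    - [[0,0,0],[-3.6,37,0],1]
    - [[0,0,0],[-4,41,0],1]
    - [[0,0,0],[-4.4,45,0],1]
    - [[0,0,0],[-4.8,49,0],1]
    - [[0,0,0],[-5.1,52,0],1]
    - [[0,0,0],[-5.3,54,0],1]
    - [[0,0,0],[-5.4,55.5,0],1]
    - [[0,0,0],[-5.5,56.5,0],1]
    - [[0,0,0],[-5.5,56.5,0],1]
    - [[0,0,0],[-5.5,56.5,0],1]

```text
time: 21.4
tool_pos: [0.4911, -0.3479, 0.2523]
tool_rot: [-0.0, 0.997, 0.071, 0.0]
contact_force: [0.3, -0.1, -1.7]
gripper_width: 0.378
grasp_force: 59.9
```

```bash
python3 - <<'E'
from h import *
s=manip.state();t=s['tool_pos'];print(t,s['tool_rot'],s['grasp_force'])
p=manip.grab_frame('wrist'); save(p,'w8.png',(180,150,380,350),3)
print('celltop ray',ray(p,(280,306),t[2]+.0195),'mouth px',pix(p,[.4907,-.3495,.133]))
spots(p,['d_cell_center','tube_mouth'])
for c in ['side','top']:
    q=manip.grab_frame(c);print(c);spots(q,['tube_mouth','d_cell_center'],'spot_point',5,.3)
    if c=='side': save(q,'s8.png',(240,90,330,200),5)
E
```

```text
[ 0.49113935 -0.34790853  0.25228334] [-3.09037630e-04  9.97495478e-01  7.07295955e-02  7.41887024e-07] 59.8846310377121
celltop ray [ 0.4937 -0.3477  0.2718] mouth px [282. 211.]
d_cell_center spot 0.79 [ 0.4918 -0.3466  0.2444] [277. 276.]
tube_mouth spot 0.6 [ 0.4862 -0.353   0.1324] [285. 216.]
side
tube_mouth spot 0.89 [ 0.4899 -0.3469  0.1332] [282. 146.]
d_cell_center spot 0.6 [ 0.4936 -0.3471  0.245 ] [282. 111.]
top
```

View pics/w8.png

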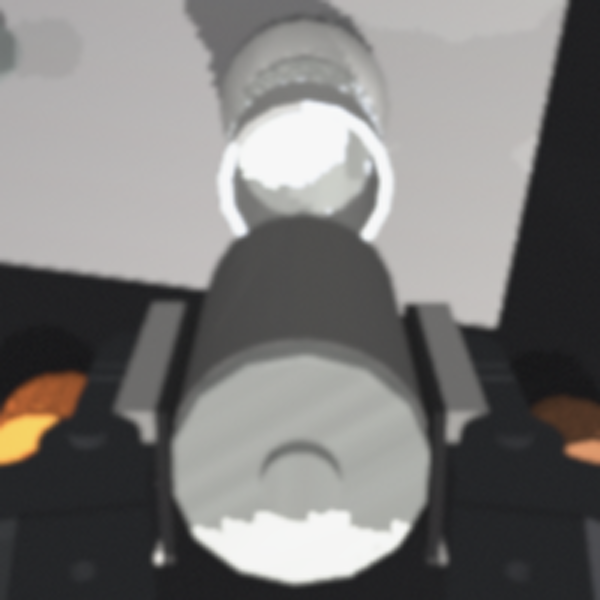

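The wrist view shows the open tube's rim, with its outer left and right edges at about x=252.7 and 311 and its top at y=183.3, behind the cell whose top circle is at (280.3,307). I'll fit both circles to get the correction.

```bash
python3 - <<'E'
from h import *
from scipy.optimize import least_squares
p=manip.grab_frame('wrist'); t=manip.state()['tool_pos']
def proj(X):
    c=R.from_rotvec(np.ravel(p['rvec'])).apply(X)+np.ravel(p['tvec']); s=c[:,:2]/c[:,2:]; s=s*(1+p['k1']*(s**2).sum(1,keepdims=True)); return s*[p['K'][0,0],p['K'][1,1]]+p['K'][:2,2]
a=np.linspace(0,2*np.pi,180)
def ext(x,y,r,z):
    q=proj(np.c_[x+r*np.cos(a),y+r*np.sin(a),0*a+z]); return q[:,0].min(),q[:,0].max(),q[:,1].min(),q[:,1].max()
f=lambda v:np.subtract(ext(v[0],v[1],.023,.133)[:3],(180+218/3,180+393/3,150+100/3))
r=least_squares(f,[.4907,-.3495],diff_step=1e-3);print('mouth',r.x,r.fun)
for zz in (.0195,.0185,.0215):
    f=lambda v:np.subtract(ext(v[0],v[1],.017,t[2]+zz),(180+172/3,180+430/3,150+356/3,150+585/3))
    r=least_squares(f,[.4907,-.348],diff_step=1e-3);print('celltop',zz,r.x,r.fun)
print(t)
E
```

```text
mouth [ 0.48962272 -0.35048952] [ 0.18439846 -0.18454773 -0.00919522]
celltop 0.0195 [ 0.4923966  -0.34857295] [-1.93433846  1.93334173 -0.50420032  0.82497585]
celltop 0.0185 [ 0.49178276 -0.3486636 ] [-1.51739769  1.51653577 -0.20275738  0.41254646]
celltop 0.0215 [ 0.49362254 -0.34839189] [-2.79184506  2.7905697  -1.1206338   1.67602794]
[ 0.49101643 -0.34854827  0.25235885]
```

>>> apply_moves:
  moves:
    - [[0,0,0],[-0.1,0.1,0.5],1]
    - [[0,0,0],[-0.1,0.1,1.5],1]
    - [[0,0,0],[-0.1,0.1,2.5],1]
    - [[0,0,0],[-0.1,0.1,3.5],1]
    - [[0,0,0],[-0.1,0.1,4.5],1]
    - [[0,0,0],[-0.1,0.1,5.3],1]
    - [[0,0,0],[-0.1,0.1,5.8],1]
    - [[0,0,0],[-0.1,0.1,5.8],1]
    - [[0,0,0],[-0.1,0.1,5.8],1]

```text
time: 22.8
tool_pos: [0.4903, -0.3499, 0.1945]
tool_rot: [0.0, 0.998, 0.07, 0.0]
contact_force: [-0.9, -0.3, -1.2]
gripper_width: 0.382
grasp_force: 59.9
```

```bash
python3 - <<'E'
from h import *
s=manip.state();t=s['tool_pos'];print(t,s['grasp_force'],s['contact_force'])
for c in ['side','top','wrist']:
    q=manip.grab_frame(c);print(c);spots(q,['tube_mouth','d_cell_center','cap_grip'],'spot_point',6,.3)
    if c=='side':
        for x in ([.4905,-.3495,.133],[.4905,-.3495,.153],[.4905,-.3495,.146]): print(pix(q,x))
        save(q,'s9.png',(235,95,335,195),6)
E
```

```text
[ 0.49026974 -0.34993734  0.19454284] 59.88448083400726 [-0.92652395 -0.32939021 -1.20728915]
side
tube_mouth spot 0.96 [ 0.4929 -0.3472  0.1298] [281. 147.]
cap_grip spot 0.93 [ 0.2499 -0.2653  0.0362] [359. 208.]
cap_grip spot 0.85 [ 0.3238 -0.373   0.033 ] [339. 179.]
cap_grip spot 0.74 [ 0.3373 -0.2667  0.035 ] [327. 201.]
cap_grip spot 0.63 [ 0.4897 -0.1059  0.0437] [257. 227.]
cap_grip spot 0.63 [ 0.3554 -0.4795  0.0336] [335. 156.]
[282. 145.]
[283. 139.]
[282. 141.]
top
d_cell_center spot 0.71 [ 0.4925 -0.1077  0.0407] [289. 201.]
d_cell_center spot 0.41 [ 0.4968 -0.108   0.0193] [289. 202.]
cap_grip spot 0.73 [ 0.4896 -0.1101  0.0442] [290. 202.]
cap_grip spot 0.72 [ 0.2489 -0.2681  0.0325] [340. 288.]
cap_grip spot 0.71 [ 0.3238 -0.3774  0.0347] [378. 264.]
cap_grip spot 0.5 [ 0.3549 -0.4868  0.0337] [416. 256.]
wrist
d_cell_center spot 0.91 [ 0.4884 -0.349   0.1841] [277. 278.]
cap_grip spot 0.83 [ 0.2441 -0.2665  0.0338] [178. 393.]
cap_grip spot 0.64 [ 0.4898 -0.11    0.0379] [ 21. 163.]
cap_grip spot 0.6 [ 0.3241 -0.3786  0.0305] [284. 347.]
```

View pics/s9.png

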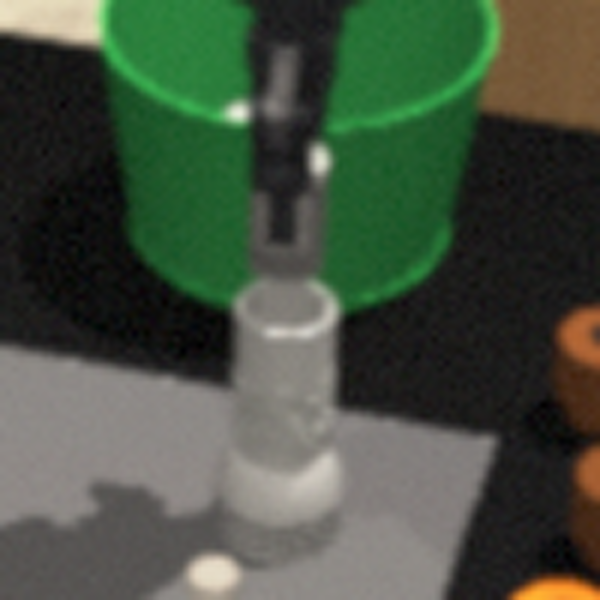

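The side crop shows the cell's column at x=282.8 centred over the mouth at (282.7,146.7), with its lower end about 2 cm above. I'll go down 1.1 cm more.

>>> apply_moves:
  moves:
    - [[0,0,0],[0,0,0.2],1]
    - [[0,0,0],[0,0,0.5],1]
    - [[0,0,0],[0,0,0.8],1]
    - [[0,0,0],[0,0,1],1]
    - [[0,0,0],[0,0,1.1],1]
    - [[0,0,0],[0,0,1.1],1]
    - [[0,0,0],[0,0,1.1],1]
    - [[0,0,0],[0,0,1.1],1]
    - [[0,0,0],[0,0,1.1],1]

```text
time: 24.3
tool_pos: [0.4902, -0.3499, 0.1835]
tool_rot: [0.0, 0.998, 0.07, 0.0]
contact_force: [0.1, 0.5, -2.6]
gripper_width: 0.382
grasp_force: 59.9
```

```bash
python3 - <<'E'
from h import *
s=manip.state();print(s['tool_pos'],s['grasp_force'],s['contact_force'],abs(s['joint_vel']).max())
p=manip.grab_frame('side');spots(p,['tube_mouth','d_cell_center'])
print(manip.job_done())
E
```

```text
[ 0.49019852 -0.34987932  0.18348821] 59.88455414772034 [ 0.05557533  0.52749117 -2.64596597] 0.000537583698971366
tube_mouth spot 0.6 [ 0.4913 -0.3462  0.1301] [282. 147.]
d_cell_center spot 0.49 [ 0.4945 -0.3495  0.1764] [281. 132.]
the job is handed in; nothing more can be done
None
```

I handed the job in at about 24 s with no verdict returned: the cap is seated and released in the holder, and the largest cell is held upright over the open tube, its lower end about 11 mm above the mouth by my estimate.

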